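# Open a double-door spice cupboard: active door, flush bolt, passive door

## Robot

A 6-joint arm with a two-finger parallel gripper is mounted at the origin on a cart in front of the work surface, level with it; the furniture and walls round the work are solid. World frame = base frame: x ahead of the robot, y to its left, z up, the work surface at z = 0. Lengths are in mm, angles in rad, forces in N, time in s.
With the tool pointing down it reaches from about 350 to 975 mm from the base axis. Payload 17.4 kg.
Tool frame: the origin (TCP) lies midway between the tips of the shut fingers; the grasp point (between the pads) lies 19 mm behind it (env.pinch_z is the distance from the TCP to the grasp point, in mm); z points along the fingers, y is the direction in which the jaws open and shut (so a half turn about z gives the same grasp; the last joint's range is limited). The gripper opens to 85 mm and grips with 20 to 120 N. Pads are 22 mm wide; open, the fingers measure 114 mm over their backs; the gripper's body (76 mm by 85 mm) begins 54 mm behind the grasp point. The pads swing forward as they close: fully open they stand 13 mm farther back than shut.
Start: joints at [-1.139, 0.116, 1.442, -0, 1.584, -0.038], TCP at [305.57, -601.88, 231.303] pointing down, gripper open.
Joint ranges: [-2.83, 2.83], [-0.83, 2.19], [0.07, 2.5], [-1.14, 4.28], [0.01, 3], [-2.97, 2.97]. Speed limits (rad/s): [1.89, 1.89, 2.22, 3.14, 3.14, 3.14].

## Interface

Orientations are given as a unit quaternion [x, y, z, w].
In Python, from bench import env gives the robot as it stands. The module is installed in compiled form; this text tells all that it offers.
- The arm moves only by the tool move_arm, never from a script. Its argument "deltas" is a list of rows, each a list of 6 numbers: the shift along the tool's x, y, z in cm, then the turn, a rotation vector about the tool's x, y, z in degrees. A call has 1 to 12 rows; each row shifts and turns the commanded pose from where the row before left it, along the tool's axes as they then stand; what a row does not reach is not made up. A row lasts 1/12 s, in which the tool goes at most 41.7 mm and 7.16 degrees, less where a joint would pass 70% of its speed; a pose out of reach is approached as far as the arm can. A call is refused whole if a number of a shift passes 4.17 or a number of a turn 7.16, either way. A call with a gripper value outside its range is refused whole. "gripper" is the opening, from -1 (shut) to 1 (fully open), so that 0 is half open, set as the call begins (left out, the last holds). The fingers move at their own pace and stop on an object; "grip_force" is the grip in N (left out, the last holds). Time passes only in rows, so rows that do not move let the fingers close. It gives the time, the measured TCP pose, the force and the opening at its end, in the units of the state.
- env.sense(): the state, without advancing time (a new reading comes with each control period).
- env.snapshot(name): name is "scene" or "top"; returns a dict with "frame" (400x640x3 uint8, red, green, blue), "z_map" (400x640 float32, mm along the optical axis (not along the pixel's ray), 0 where there is no reading), "K" (3x3 intrinsics, pixels), "extrinsics" (4x4, takes a point from world to camera coordinates). Camera axes: x right, y down, z forward; pixel columns grow to the right and rows downward; lengths in mm; the calibration is good to about 2 mm. A picture is of the moment at which its call begins.
- env.job_done(): hands the job in, once; it reports no verdict.
The state is a dict: "time_s": time; "joint_pos": joint angles; "dq": joint speeds; "effort": joint torques, N m; "eef_pos": TCP position; "eef_rot": TCP orientation; "wrist_force": force on the tool from outside, world axes, zero at the start; "wrist_torque": the same for the moment, N m; "width": opening from 0.0 (shut) to 1.0 (fully open).
Only numpy, scipy, OpenCV 4.12 (cv2) and the standard library are available. Lean on these libraries where they do the work, as an engineer would, in place of code of your own. Each camera call takes 0.05 s, during which the arm holds its last target.

## Task

Open up the small spice cupboard that stands on the worktop so that it can be loaded: first swing its right-hand (active) door open to about square with the front, which uncovers the brass bolt on the edge of the left-hand (passive) door; then slide that bolt all the way up out of the threshold, and swing the left door open to about square as well. Do not force the left door while it is bolted, leave both doors open and the bolt up, and do not disturb the other things on the worktop and in the cupboard.

Things in the scene. Friction and masses are not known exactly. Their poses are not given: they have to be found in the camera images.
- cupboard: small oak cupboard with two cream doors, 320 mm wide, 250 mm high, fixed. Origin on the worktop under the middle of the carcass's front plane; x points into the cupboard (carcass 0 to 150 mm), y to its left as the robot sees it. Doors 18 mm thick hang in front (x 0 to -18 mm, z 22 to 250 mm), meet at y = 0; below them a threshold 16 mm high reaches out to x = -66 mm
- active_door (a joint): right-hand door, vertical hinge at its right edge: rad, 0 shut, grows as its free edge swings out towards the robot, then right; 1.57 square with the front, stop at 1.9. It may start up to 0.1 ajar. No latch; light friction (0.06 N m), stays where it is left
- passive_door (a joint): left-hand door, vertical hinge at its left edge: rad, 0 shut, grows as its free edge swings out towards the robot, then left; 1.57 square, stop at 1.9. Held shut by the bolt until that is up; then light friction (0.06 N m), stays where it is left
- flush_bolt (a joint): brass and steel sliding bolt on the front of the left door, 18 mm from its meeting edge: m, 0 fully down in its hole in the threshold, grows as it is lifted, stop at 0.026. The pin leaves the hole at about 0.013. It may start up to 0.003 up. Lifting takes about 3.5 N; it stays where it is left
- active_handle (a point): on the axis of the right door's upright round steel bar handle, 222 mm above the worktop. Bar 12 mm thick, z 128 to 238 mm, axis 35 mm in front of the door's face, 60 mm from the meeting edge; two 8 mm posts behind it at z 145 and 222 mm. Open above. Axes as the cupboard's when shut (x into the door), turning with the door
- passive_handle (a point): the same kind of handle on the left door, 222 mm above the worktop: bar 12 mm thick, z 128 to 238 mm, axis 35 mm in front of the face, 82 mm from the meeting edge, 64 mm to the left of the bolt. Axes as the cupboard's when shut (x into the door), turning with the door
- cover_strip (a point): top middle, at the front, of the oak cover along the right door's meeting edge: a hollow strip 46 mm wide, 42 mm proud of the door, as high as the door, capped at the top and open to the left. It hides and traps the bolt while that door is shut and swings away with it
- bolt_grip (a point): in the bolt's upright brass tab: a plate 12 mm thick along the door's width (the way to pinch it), 26 mm deep, 36 mm high. The point lies mid-thickness, 14 mm below the tab's top, 21 mm in front of the door's face, 208 mm above the worktop with the bolt down. Axes as the left door's (x into the door)
- active_hinge (a point): on the vertical hinge axis of the right door, at worktop height; the handle's axis lies 100 mm along the door from it
- passive_hinge (a point): on the vertical hinge axis of the left door, at worktop height; the handle's axis lies 78 mm along the door from it
- egg_timer: red and white kitchen timer, 62x62x60 mm; bystander, origin at the centre of its underside
- onion_1: brown onion, 82x83x94 mm; bystander, origin at the centre of its underside
- lemon_1: yellow lemon, 78x55x56 mm; bystander, origin at the centre of its underside
- garlic_1: garlic bulb, 60x57x58 mm; bystander, origin at the centre of its underside
- tin_1: short food tin with tomatoes on its label, 75 mm across, 58 mm high; bystander, origin at the centre of its underside
- mug_2: white mug, 83x113x93 mm; bystander, origin at the centre of its underside
- spice_jar_1: spice jar with red cap, 45 mm across, 106 mm high, inside the cupboard; bystander, origin at the centre of its underside
- spice_jar_2: spice jar with red cap and green label, 45 mm across, 106 mm high, inside the cupboard; bystander, origin at the centre of its underside
- jar_2: jar with red lid, 65 mm across, 100 mm high, inside the cupboard; bystander, origin at the centre of its underside

How it is judged:
By the outcome, as a careful person would: the job done as asked, in the order asked, and still so for the second after the job is handed in, with the robot touching nothing.
It also fails if it takes over 56 s, if anything falls off the work surface, if the arm or the gripper's body presses on something with over 40 N, if the wrist force passes 120 N, or if a joint passes its speed limit or range.

## Working session

There is one attempt and no reset: what is moved stays moved. The work goes in short steps, Python scripts to look and compute and a tool call to move; the robot and the scene stay as the last step left them, time stands still between calls to the robot, and variables do not carry over. Pictures are saved under pics/ and viewed, and the job is handed in when it is done.

Besides the shell and the picture viewer there is one more tool, called by a JSON object that holds its "op" and its "data", one argument or row to a line. move_arm: Moves the arm, as the interface text tells. Its arguments: {"type":"object","properties":{"deltas":{"type":"array"},"gripper":{"type":"number"},"grip_force":{"type":"number"}},"required":["deltas"]}

```bash
mkdir -p pics
cat > h.py <<'E'
from bench import env
import numpy as np, cv2
def snap(n,f):
    s=env.snapshot(n); cv2.imwrite('pics/'+f,s['frame'][:,:,::-1]); np.savez('pics/'+f+'.npz',**{k:np.array(v) for k,v in s.items()}); return s
def pts(s):
    z=s['z_map'].astype(float);K=s['K'];v,u=np.mgrid[:z.shape[0],:z.shape[1]]
    c=np.stack([(u-K[0,2])/K[0,0]*z,(v-K[1,2])/K[1,1]*z,z],-1)
    T=np.linalg.inv(np.array(s['extrinsics'])); return c@T[:3,:3].T+T[:3,3]
E
python3 - <<'E'
from h import *
for n in('scene','top'):
    s=snap(n,n+'0.png'); print(s['K'],s['extrinsics'])
print(env.sense(),env.pinch_z)
E
```

```text
[[425.89192064   0.         314.60625085]
 [  0.         425.89192064 199.0300173 ]
 [  0.           0.           1.        ]] [[-7.18075435e-01  6.95552074e-01  2.39788025e-02  2.89908678e+02]
 [ 2.61777250e-01  3.01857184e-01 -9.16708739e-01 -2.55445203e+01]
 [-6.44856838e-01 -6.51988921e-01 -3.98835938e-01  2.22934090e+03]
 [ 0.00000000e+00  0.00000000e+00  0.00000000e+00  1.00000000e+00]]
[[475.70672856   0.         318.19011103]
 [  0.         475.70672856 201.9860927 ]
 [  0.           0.           1.        ]] [[ 1.89811162e-02 -9.99783111e-01 -8.57014789e-03  1.02312176e+02]
 [-7.80083174e-01 -9.44737532e-03 -6.25604498e-01  4.85571305e+02]
 [ 6.25387847e-01  1.85600998e-02 -7.80093305e-01  1.29583611e+03]
 [ 0.00000000e+00  0.00000000e+00  0.00000000e+00  1.00000000e+00]]
{'time_s': 0.1, 'joint_pos': array([-1.13880212e+00,  1.16391710e-01,  1.44220524e+00, -9.07577423e-06,
        1.58401244e+00, -3.77766132e-02]), 'dq': array([ 1.72814435e-03, -1.69393030e-03, -2.14931751e-03, -2.58323555e-05,
       -1.53688904e-03, -2.88480236e-04]), 'effort': array([ 2.11372935e-03, -7.33667064e+01, -6.33787823e+01,  7.42402722e-05,
        5.29614306e-03,  6.74320358e-05]), 'eef_pos': array([ 305.48812405, -601.71197371,  230.66302135]), 'eef_rot': array([ 9.72540904e-01,  2.32731459e-01, -1.04006166e-04, -4.97637262e-04]), 'wrist_force': array([ 0.23453974,  0.53255122, -0.02853678]), 'wrist_torque': array([ 0.01736429, -0.0060794 , -0.0793553 ]), 'width': 1.0018098246849843} 18.700000000000003
```

View pics/scene0.png

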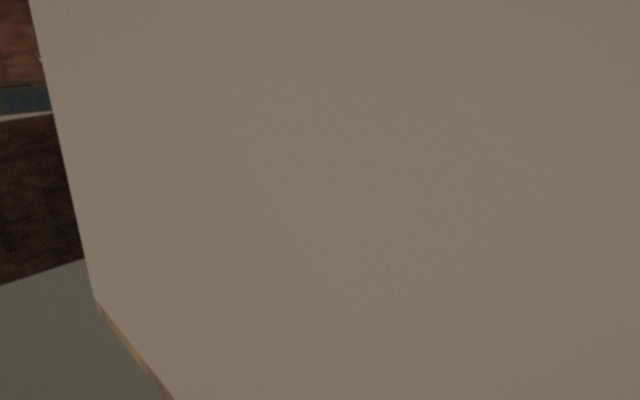

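View pics/top0.png

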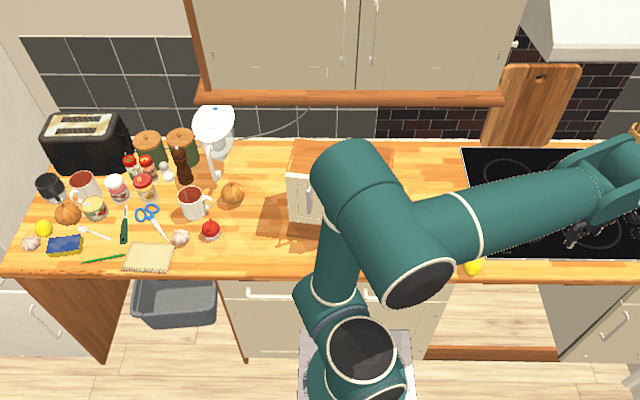

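Scene camera is blocked by a wall cabinet (whole frame cream panel); in the top view the cupboard's left end shows at (300,190), the rest hidden by the upper arm. Check what's around before moving the arm aside.

Run:
```python
from h import *
s=env.snapshot('top');P=pts(s);
for v in range(120,300,12):
  print(v,' '.join('(%d,%d,%d)'%tuple(P[v,u]) for u in range(260,640,38)))
for u,v in[(290,180),(300,175),(308,190),(300,215),(293,225),(270,175),(300,145)]: print(u,v,P[v,u].round())
```

```text
120 (942,341,95) (955,197,85) (949,51,92) (944,-92,98) (947,-237,96) (941,-378,102) (904,-505,136) (910,-646,132) (949,-809,99) (941,-944,107)
132 (946,348,30) (945,199,32) (941,50,37) (944,-97,36) (950,-246,32) (943,-392,40) (904,-520,77) (907,-664,75) (939,-826,47) (948,-977,40)
144 (909,348,0) (654,176,252) (230,66,667) (915,-99,0) (914,-247,1) (923,-398,-4) (902,-536,17) (910,-686,10) (923,-840,0) (335,-523,570)
156 (844,342,0) (601,174,252) (203,66,661) (202,-5,663) (852,-241,0) (851,-385,1) (846,-527,7) (854,-674,1) (853,-817,3) (330,-535,538)
168 (780,335,2) (553,172,249) (174,66,658) (167,-3,667) (792,-235,-4) (793,-378,-3) (785,-515,7) (783,-654,10) (261,-417,570) (321,-546,508)
180 (716,329,6) (518,171,233) (152,66,650) (136,-1,669) (723,-227,5) (726,-366,4) (729,-505,3) (192,-307,609) (207,-392,593) (230,-487,568)
192 (667,325,-3) (521,174,172) (130,66,642) (110,0,667) (671,-222,0) (145,-148,627) (145,-219,627) (157,-297,615) (174,-382,595) (210,-486,554)
204 (610,320,-1) (519,176,115) (113,66,627) (84,0,664) (99,-69,647) (102,-137,644) (114,-212,630) (129,-290,613) (153,-
[... 465 characters left out ...]
,62,440) (1,3,639) (-13,-55,664) (21,-132,611) (55,-218,561) (414,-561,9) (418,-686,5) (420,-808,4)
264 (365,296,-2) (366,174,-1) (122,61,401) (-15,3,629) (-34,-53,661) (-16,-121,634) (372,-433,1) (376,-556,-2) (379,-678,-4) (377,-794,2)
276 (324,293,-8) (320,171,1) (120,60,352) (-30,2,615) (-50,-53,651) (-16,-130,594) (330,-425,-1) (330,-542,1) (332,-662,0) (333,-779,2)
288 (344,307,-124) (177,157,187) (115,59,303) (-39,1,590) (-56,-56,624) (347,-331,-112) (775,-754,-890) (783,-954,-900) (581,-943,-527) (447,-947,-280)
290 180 [516. 195. 236.]
300 175 [524. 165. 251.]
308 190 [476. 140. 237.]
300 215 [520. 172.  56.]
293 225 [507. 197.  17.]
270 175 [742. 295.   6.]
300 145 [649. 170. 253.]
```

{"op": "move_arm", "data": {
  "deltas": [
    [0,4,0,0,0,0],
    [0,4,0,0,0,0],
    [0,4,0,0,0,0],
    [0,4,0,0,0,0],
    [0,4,0,0,0,0],
    [0,4,0,0,0,0]
  ],
  "gripper": 1
}}

```text
time_s: 0.65
eef_pos: [411.4, -810.3, 230.4]
eef_rot: [0.973, 0.233, -0.0, -0.0]
wrist_force: [0.1, -0.8, 0.6]
width: 1.004
```

Run:
```python
from h import *
s=snap('top','top1.png')
c=s['frame'][120:290,220:480,::-1]; cv2.imwrite('pics/c1.png',cv2.resize(c,None,fx=3,fy=3,interpolation=cv2.INTER_CUBIC))
print(env.sense()['time_s'],env.sense()['joint_pos'])
```

```text
0.7 [-1.12913446e+00  6.78595078e-01  7.30181326e-01  6.80178548e-05
  1.73654122e+00 -2.79776495e-02]
```

View pics/c1.png

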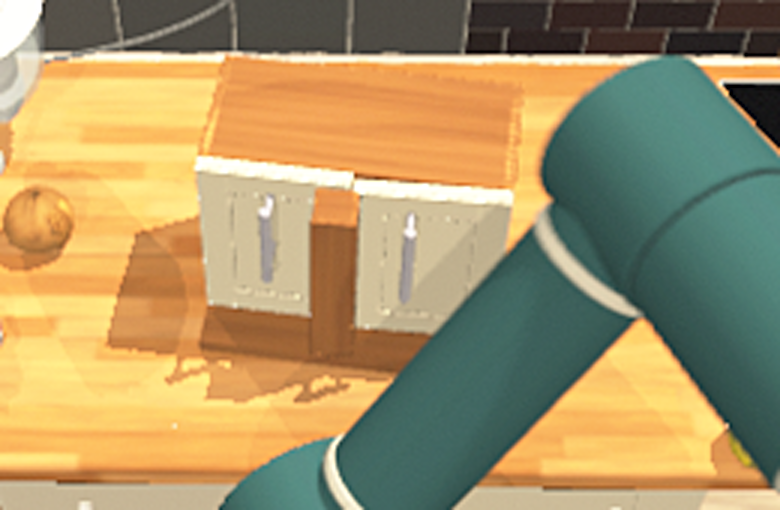

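View pics/top1.png

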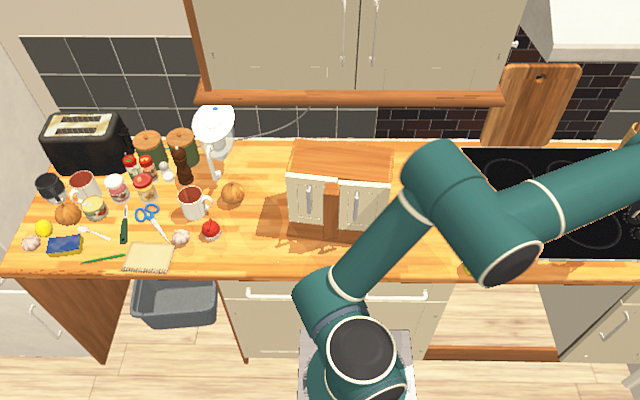

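The top view now shows the shut cupboard: door top edges from (286,173) to (391,185), left handle top at (309,186), right handle top at (357,192), cover strip top at (331,188).

Run:
```python
from h import *
d=np.load('pics/top1.png.npz');s={k:d[k] for k in d};P=pts(s)
f=s['frame'].astype(int)
def fitline(A):
    m=np.median(A,0); 
    for _ in range(5):
        c=A.mean(0);u,S,vt=np.linalg.svd(A-c);r=(A-c)@vt[1];k=abs(r)<max(2.5*np.median(abs(r)),1);A=A[k]
    return A.mean(0),vt[0],np.std((A-A.mean(0))@vt[1]),len(A)
# left door face & right door face in crop coordinates
for nm,(u0,u1,v0,v1) in dict(left=(291,300,182,218),left2=(313,321,188,220),right=(344,351,190,222),right2=(362,380,190,208)).items():
    A=P[v0:v1,u0:u1].reshape(-1,3);A=A[(A[:,2]>30)&(A[:,2]<240)]
    print(nm,np.median(A,0).round(1)); 
def face(boxes):
    A=np.concatenate([P[v0:v1,u0:u1].reshape(-1,3) for u0,u1,v0,v1 in boxes]);A=A[(A[:,2]>30)&(A[:,2]<240)]
    c,dv,sd,n=fitline(A[:,:2]); print(c,dv*np.sign(dv[1]),np.degrees(np.arctan2(-dv[0],dv[1])),sd,n)
face([(291,300,182,218),(313,321,188,220)]); face([(344,351,190,222),(362,380,190,208)])
# carcass top
top=(abs(P[:,:,2]-251)<6); m=top.astype(np.uint8); m[:, :280]=0;m[:,400:]=0; m[:135]=0
cv2.imwrite('pics/m1.png',cv2.resize(m[120:290,220:480]*255,None,fx=3,fy=3,interpolation=0))
K=s['K'];T=np.linalg.inv(s['extrinsics'])
def ray(u,v,z):
    dd=T[:3,:3]@np.array([(u-K[0,2])/K[0,0],(v-K[1,2])/K[1,1],1]);o=T[:3,3];return o+dd*(z-o[2])/dd[2]
for nm,u,v,z in [('Lcorner',285.7,172.7,250),('LdoorMeet',337,178,250),('Rmeet',338.5,180,250),('Rcorner',391,183.5,250),('Rhandle',357,191.5,238),('Lhandle',309,186,238),('backL',294.5,139.5,250),('backR',393,148,250),('stripR',338,195,250),('stripL',325,194,250)]:
    print(nm,ray(u,v,z).round(1))
```

```text
left [519.3 185.  138.6]
left2 [512.8 116.4 126.8]
right [491.5  20.4 146.3]
right2 [487.1 -50.3 187.2]
[516.08512898 153.92341637] [0.08827895 0.99609579] 174.93539590732965 1.4633533091172242 442
[488.91790935 -19.83893206] [0.06363825 0.99797303] 176.35133115349686 2.0890098794142555 467
Lcorner [532.9 208.5 250. ]
LdoorMeet [513.3  53.7 250. ]
Rmeet [505.4  49.2 250. ]
Rcorner [ 493.4 -105.9  250. ]
Rhandle [471.4  -5.4 238. ]
Lhandle [491.1 137.1 238. ]
backL [676.9 189.1 250. ]
backR [ 641.7 -123.5  250. ]
stripR [447.4  51.1 250. ]
stripL [450.7  88.9 250. ]
```

View pics/m1.png

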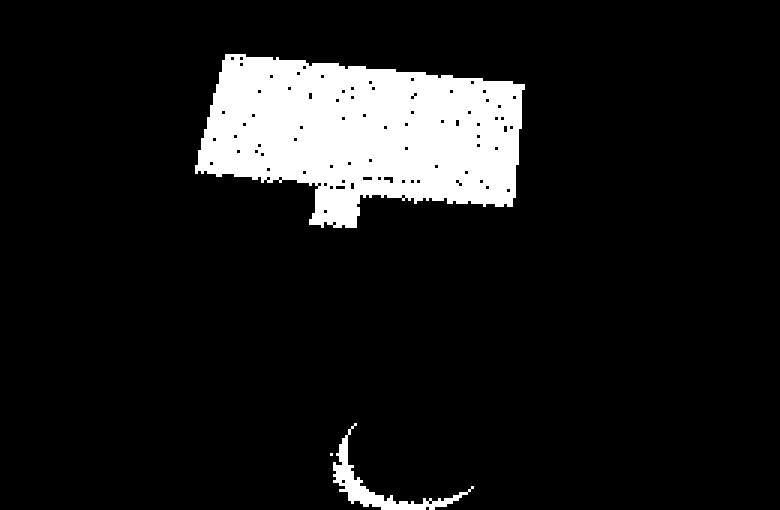

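Run:
```python
from h import *
d=np.load('pics/top1.png.npz');s={k:d[k] for k in d};P=pts(s)
K=s['K'];T=np.linalg.inv(s['extrinsics'])
v,u=np.mgrid[:400,:640]
dd=np.stack([(u-K[0,2])/K[0,0],(v-K[1,2])/K[1,1],np.ones_like(u)],-1)@T[:3,:3].T;o=T[:3,3]
Z=o+dd*((250-o[2])/dd[...,2])[...,None]
m=(abs(P[:,:,2]-251)<6)
m[:, :280]=0;m[:,400:]=0; m[:135]=0;m[230:]=0
m=cv2.morphologyEx(m.astype(np.uint8),cv2.MORPH_CLOSE,np.ones((3,3)))
cs=max(cv2.findContours(m,0,2)[0],key=cv2.contourArea)[:,0]
W=Z[cs[:,1],cs[:,0],:2]
def fit(sel):
    A=W[sel]
    for _ in range(6):
        c=A.mean(0);vt=np.linalg.svd(A-c)[2];r=(A-c)@vt[1];A=A[abs(r)<max(2*np.median(abs(r)),1.0)]
    return c,vt[0]*np.sign(vt[0][0] if abs(vt[0][0])>.7 else vt[0][1]),len(A)
x,y=W.T
L=fit((y>170)&(x>540)&(x<660));R=fit((y<-90)&(x>520)&(x<630));B=fit((x>620)&(y>-100)&(y<170))
print(L,R,B)
ex=L[1]+R[1];ex/=np.linalg.norm(ex);print(ex,np.degrees(np.arctan2(ex[1],ex[0])))
ey=np.array([-ex[1],ex[0]]); print('widths',L[0]@ey,R[0]@ey, B[0]@ex, np.array([516.09,153.92])@ex)
```

```text
(array([597.62798999, 199.88957893]), array([ 0.99090293, -0.13457856]), 15) (array([ 554.00295902, -113.58742438]), array([ 0.98978623, -0.14255952]), 4) (array([664.77757466,  38.89384471]), array([0.13458874, 0.99090154]), 18)
[ 0.99035262 -0.13857017] -7.965116435284594
widths 280.7745784204473 -35.72332045451909 652.9746851373715 489.7823626773277
```

Run:
```python
from h import *
d=np.load('pics/top1.png.npz');s={k:d[k] for k in d};P=pts(s)
K=s['K'];T=np.linalg.inv(s['extrinsics'])
v,u=np.mgrid[:400,:640]
def plane(uv,z):
    uv=np.asarray(uv,float)
    dd=np.stack([(uv[:,0]-K[0,2])/K[0,0],(uv[:,1]-K[1,2])/K[1,1],np.ones(len(uv))],-1)@T[:3,:3].T;o=T[:3,3]
    return (o+dd*((z-o[2])/dd[:,2])[:,None])[:,:2]
m=(abs(P[:,:,2]-251)<6)
m[:, :280]=0;m[:,400:]=0; m[:135]=0;m[230:]=0
m=cv2.morphologyEx(m.astype(np.uint8),cv2.MORPH_CLOSE,np.ones((3,3)))
# edges subpixel-ish: row/col extents with half-pixel outward
rows=range(142,174); Le=[(np.where(m[r])[0].min()-.5,r) for r in rows]; Re=[(np.where(m[r])[0].max()+.5,r) for r in range(150,182)]
Bk=[(c,np.where(m[:,c])[0].min()-.5) for c in range(298,390)]
Fl=[(c,np.where(m[:,c])[0].max()+.5) for c in range(289,322)]
Fr=[(c,np.where(m[:,c])[0].max()+.5) for c in range(342,389)]
for n,e in dict(L=Le,R=Re,B=Bk,Fl=Fl,Fr=Fr).items():
    W=plane(e,250).astype(np.float32); l=cv2.fitLine(W,cv2.DIST_HUBER,0,.5,.01).ravel()
    a=np.degrees(np.arctan2(l[1],l[0]));print(n,l,a)
A=P[182:218,:][:, list(range(291,302))+list(range(313,321))].reshape(-1,3);A=A[(A[:,2]>30)&(A[:,2]<240)]
l=cv2.fitLine(A[:,:2].astype(np.float32),cv2.DIST_HUBER,0,.5,.01).ravel();print('face',l)
# z bias along face vs height
for z0 in range(40,240,40):
    k=abs(A[:,2]-z0)<20;print(z0,np.median(A[k],0))
for v in (165,): print(P[v,300:380:10].round(1))
```

```text
L [ 9.9049133e-01 -1.3757524e-01  5.9293951e+02  2.0188826e+02] -7.90756
R [ 9.90971208e-01 -1.34074882e-01  5.67012573e+02 -1.16689735e+02] -7.705128
B [1.3459569e-01 9.9090058e-01 6.6617072e+02 3.1607817e+01] 82.264755
Fl [1.19981535e-01 9.92776096e-01 5.08459167e+02 1.51770096e+02] 83.108955
Fr [ 8.8115662e-02  9.9611026e-01  4.7973120e+02 -3.0282814e+01] 84.944786
face [1.0061123e-01 9.9492580e-01 5.1639893e+02 1.5362460e+02]
40 [518.22555327 178.98288595  53.8304445 ]
80 [517.17781727 171.37407002  81.4892515 ]
120 [517.40372673 169.85001687 119.68271095]
160 [517.13184466 170.67593847 159.52811119]
200 [517.70028511 166.42389274 198.18211035]
[[567.4 166.8 247.7]
 [565.2 136.  250.4]
 [563.7 105.3 252.3]
 [562.   74.8 254.5]
 [569.5  44.1 246.9]
 [567.   13.6 249.8]
 [565.8 -16.8 251.5]
 [566.3 -47.4 251.3]]
```

```bash
cat >> h.py <<'E'
O=np.array([515.7,51.4,0]);a=np.radians(-7.75)
EX=np.array([np.cos(a),np.sin(a),0]);EY=np.array([-np.sin(a),np.cos(a),0]);EZ=np.array([0,0,1.])
def W(x,y,z): return O+x*EX+y*EY+z*EZ
def RD(th,x,y,z): # right door pt, shut coords -> opened by th
    h=np.array([0,-160]); # hinge (x,y) assume at face? 
    p=np.array([x,y])-HR; c,s_=np.cos(th),np.sin(th); q=np.array([c*p[0]-s_*p[1],s_*p[0]+c*p[1]])+HR
    return W(q[0],q[1],z)
HR=np.array([-9.,-160.]);HL=np.array([-9.,160.])
def LD(th,x,y,z):
    p=np.array([x,y])-HL; c,s_=np.cos(-th),np.sin(-th); q=np.array([c*p[0]-s_*p[1],s_*p[0]+c*p[1]])+HL
    return W(q[0],q[1],z)
def proj(s,p):
    c=np.array(s['extrinsics'])@np.append(p,1);k=np.array(s['K'])@c[:3];return k[:2]/k[2]
E
python3 - <<'E'
from h import *
d=np.load('pics/top1.png.npz');s={k:d[k] for k in d}
u0,v0,u1,v1=275,130,405,250;F=6
im=cv2.resize(s['frame'][v0:v1,u0:u1,::-1],None,fx=F,fy=F,interpolation=cv2.INTER_CUBIC)
def dot(p,c=(0,0,255)):
    q=(proj(s,p)-[u0-.5,v0-.5])*F;cv2.circle(im,tuple(int(x) for x in q),3,c,-1)
for y in(-160,160):
  for x in(150,-18): dot(W(x,y,250))
dot(W(-18,160,22));dot(W(-18,-160,22));dot(W(-18,0,250))
for z in(128,145,222,238): dot(LD(0,-53,82,z),(255,0,0));dot(RD(0.045,-53,-60,z),(255,0,0))
for y in(0,46): 
  for z in(22,250):dot(RD(.045,-60,y,z),(0,255,0))
for y in(160,-160): dot(W(-66,y,16),(255,0,255))
cv2.imwrite('pics/o1.png',im[:600])
P=pts(s);print(P[182:216:2,309].round());print(P[188:222:2,356].round())
E
```

```text
[[510. 138. 235.]
 [509. 138. 227.]
 [501. 138. 226.]
 [497. 138. 222.]
 [477. 137. 236.]
 [470. 136. 236.]
 [477. 137. 218.]
 [470. 137. 217.]
 [472. 137. 204.]
 [473. 138. 194.]
 [469. 138. 189.]
 [472. 138. 176.]
 [470. 138. 168.]
 [466. 138. 163.]
 [469. 138. 150.]
 [469. 139. 139.]
 [514. 142.  70.]]
[[488.  -3. 234.]
 [488.  -4. 226.]
 [482.  -4. 223.]
 [473.  -3. 224.]
 [450.  -2. 242.]
 [446.  -2. 239.]
 [449.  -2. 226.]
 [445.  -3. 221.]
 [446.  -3. 211.]
 [447.  -4. 200.]
 [448.  -4. 189.]
 [447.  -5. 180.]
 [449.  -6. 168.]
 [447.  -6. 160.]
 [449.  -7. 147.]
 [449.  -7. 137.]
 [491. -12.  71.]]
```

View pics/o1.png

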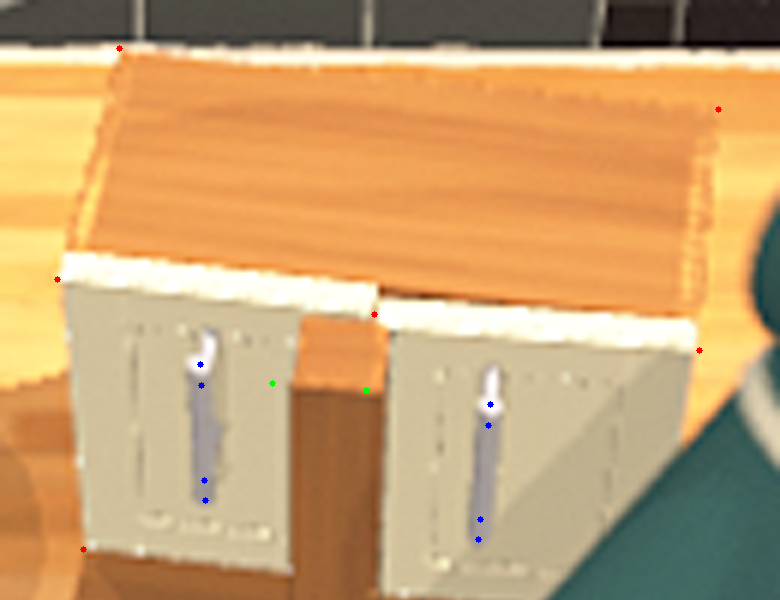

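Model projections (doors, handle bars) overlay the image well: yaw −7.75°, origin (515.7, 51.4), right door ≈0.045 rad ajar. Plan the approach over the right handle.

```bash
cat >> h.py <<'E'
def rows(p0,psi0,wps):
    """wps: list of (pos, psi_deg, nrows); prints tool-frame rows; linear each"""
    out=[];p=np.array(p0,float);psi=psi0
    for q,ps,n in wps:
        q=np.array(q,float);
        P0=p.copy();S0=psi
        for i in range(1,n+1):
            t=P0+(q-P0)*i/n; nps=S0+(ps-S0)*i/n
            d=t-p;r=np.radians(psi);ty=np.array([np.cos(r),np.sin(r),0]);tx=np.array([-np.sin(r),np.cos(r),0])
            row=[round(d@tx/10,2),round(d@ty/10,2),round(-d[2]/10,2),0,0,round(-(nps-psi),2)]
            out.append(row)
            r=np.radians(psi) 
            p=p+10*row[0]*tx+10*row[1]*ty-np.array([0,0,10*row[2]]);psi=psi-row[5]
    print(len(out));
    for i in range(0,len(out),12): print(out[i:i+12])
    return p,psi
def psi_now(s):
    from scipy.spatial.transform import Rotation as R
    y=R.from_quat(s['eef_rot']).as_matrix();print('tilt',y[:,2].round(4));return np.degrees(np.arctan2(y[1,1],y[0,1]))
E
python3 - <<'E'
from h import *
s=env.sense();ps=psi_now(s);print(ps,s['eef_pos'])
t=RD(.045,-53,-60,0);print(t, [RD(x,-53,-60,0).round() for x in(.5,1,1.57)], LD(0,-53,82,0),LD(1.57,-53,82,0),W(-39,18,0))
t[2]=290
rows([411.4,-811.2,231.3],ps,[(t,-97.75+2.6,21)])
E
```

```text
tilt [-0.0015  0.0034 -1.    ]
-63.09098381717648 [ 413.23224738 -814.28529768  225.48583167]
[450.39922935  -2.36579737   0.        ] [array([408., -28.,   0.]), array([381., -75.,   0.]), array([ 380., -136.,    0.])] [474.24188372 139.79810289   0.        ] [456.96118494 265.21183567   0.        ] [479.48354675  74.49477243   0.        ]
21
[[np.float64(1.91), np.float64(-3.35), np.float64(-0.28), 0, 0, np.float64(1.53)], [np.float64(1.82), np.float64(-3.4), np.float64(-0.28), 0, 0, np.float64(1.52)], [np.float64(1.73), np.float64(-3.45), np.float64(-0.28), 0, 0, np.float64(1.53)], [np.float64(1.63), np.float64(-3.49), np.float64(-0.28), 0, 0, np.float64(1.53)], [np.float64(1.54), np.float64(-3.53), np.float64(-0.28), 0, 0, np.float64(1.52)], [np.float64(1.45), np.float64(-3.58), np.float64(-0.28), 0, 0, np.float64(1.53)], [np.float64(1.35), np.float64(-3.61), np.float64(-0.28), 0, 0, np.float64(1.53)], [np.float64(1.25), np.float64(-3.65), np.float64(-0.28), 0, 0, np.float64(1.52)], [np.float64(1.16), np.float64(-3.68), np.float64(-0.28), 0, 0, np.float64(1.53)], [np.float64(1.06
[... 267 characters left out ...]
 np.float64(-0.28), 0, 0, np.float64(1.53)], [np.float64(0.65), np.float64(-3.8), np.float64(-0.28), 0, 0, np.float64(1.52)], [np.float64(0.56), np.float64(-3.81), np.float64(-0.28), 0, 0, np.float64(1.53)], [np.float64(0.46), np.float64(-3.83), np.float64(-0.28), 0, 0, np.float64(1.53)], [np.float64(0.35), np.float64(-3.84), np.float64(-0.28), 0, 0, np.float64(1.52)], [np.float64(0.25), np.float64(-3.85), np.float64(-0.28), 0, 0, np.float64(1.53)], [np.float64(0.14), np.float64(-3.85), np.float64(-0.28), 0, 0, np.float64(1.53)], [np.float64(0.05), np.float64(-3.86), np.float64(-0.28), 0, 0, np.float64(1.52)], [np.float64(-0.06), np.float64(-3.85), np.float64(-0.28), 0, 0, np.float64(1.53)]]
```

{"op": "move_arm", "data": {
  "deltas": [
    [1.9,-3.3,-0.5,0,0,1.5],
    [1.8,-3.4,-0.5,0,0,1.5],
    [1.7,-3.4,-0.5,0,0,1.5],
    [1.6,-3.5,-0.5,0,0,1.5],
    [1.5,-3.5,-0.5,0,0,1.5],
    [1.4,-3.6,-0.5,0,0,1.5],
    [1.3,-3.6,-0.5,0,0,1.5],
    [1.2,-3.6,-0.5,0,0,1.5],
    [1.2,-3.7,-0.5,0,0,1.5],
    [1.1,-3.7,-0.5,0,0,1.5],
    [1.0,-3.7,-0.5,0,0,1.5],
    [0.9,-3.8,-0.5,0,0,1.5]
  ],
  "gripper": -0.1,
  "grip_force": 30
}}

```text
time_s: 1.7
eef_pos: [430.7, -346.5, 291.6]
eef_rot: [0.997, 0.077, -0.0, -0.0]
wrist_force: [0.2, 1.1, 0.4]
width: 0.449
```

{"op": "move_arm", "data": {
  "deltas": [
    [0.8,-3.8,0,0,0,1.5],
    [0.7,-3.8,0,0,0,1.5],
    [0.6,-3.8,0,0,0,1.5],
    [0.5,-3.8,0,0,0,1.5],
    [0.4,-3.8,0,0,0,1.5],
    [0.2,-3.8,0,0,0,1.5],
    [0.1,-3.8,0,0,0,1.5],
    [0,-3.8,0,0,0,1.5],
    [0,-3.8,0,0,0,1.5],
    [0,0,0,0,0,0],
    [0,0,0,0,0,0]
  ]
}}

```text
time_s: 2.62
eef_pos: [446.4, -2.6, 291.6]
eef_rot: [0.999, -0.038, 0.0, 0.0]
wrist_force: [-0.3, -0.4, -0.1]
width: 0.45
```

Run:
```python
from h import *
s=env.sense();ps=psi_now(s);print(s['time_s'],ps,s['eef_pos'],s['width'],s['joint_pos'].round(2),s['wrist_force'])
t=RD(.045,-53,-60,0);t[2]=s['eef_pos'][2]
rows(s['eef_pos'],ps,[(t,-95.2,1)])
t=snap('top','top2.png');cv2.imwrite('pics/c2.png',cv2.resize(t['frame'][100:290,240:480,::-1],None,fx=3,fy=3))
```

```text
tilt [ 1.e-04 -1.e-04 -1.e+00]
2.6167 -94.3599568610318 [446.39641679  -2.58117241 291.61699289] 0.4499998835941605 [-0.06 -0.4   1.81 -0.    1.73  1.58] [-0.25295984 -0.39269893 -0.12642757]
1
[[np.float64(0.4), np.float64(-0.05), np.float64(-0.0), 0, 0, np.float64(0.84)]]
```

View pics/c2.png

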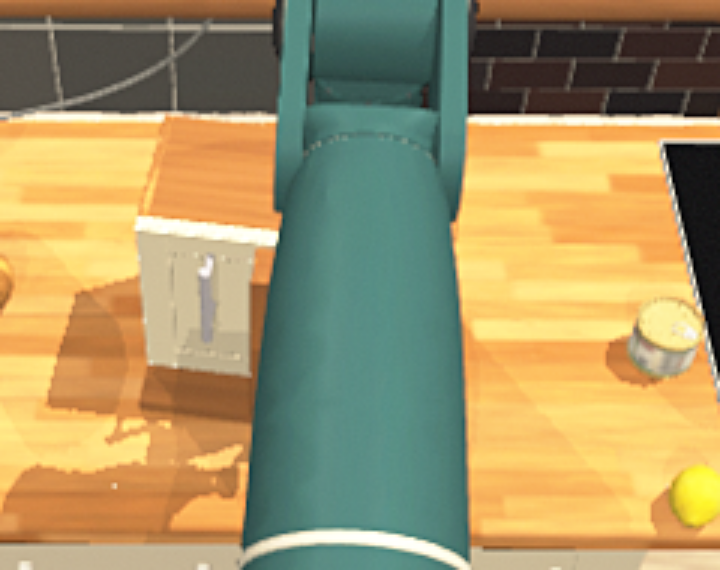

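The arm hides the right half; left door and its handle visible at crop (207,270); tin and lemon are well right. Descend.

{"op": "move_arm", "data": {
  "deltas": [
    [0.4,0,2,0,0,0.8],
    [0,0,2,0,0,0],
    [0,0,2,0,0,0],
    [0,0,1.5,0,0,0],
    [0,0,1,0,0,0],
    [0,0,0,0,0,0]
  ]
}}

```text
time_s: 3.17
eef_pos: [449.9, -5.3, 204.7]
eef_rot: [0.999, -0.048, -0.001, 0.0]
wrist_force: [0.2, 0.5, -0.3]
width: 0.45
```

{"op": "move_arm", "data": {
  "deltas": [
    [0,0,0,0,0,0],
    [0,0,0,0,0,0],
    [0,0,0,0,0,0],
    [0,0,0,0,0,0],
    [0,0,0,0,0,0]
  ],
  "gripper": -1
}}

```text
time_s: 3.58
eef_pos: [450.4, -2.9, 208.0]
eef_rot: [0.999, -0.046, -0.0, -0.002]
wrist_force: [-7.0, 17.2, 2.8]
width: 0.13
```

Run:
```python
from h import *
s=env.sense();ps=psi_now(s);print(s['time_s'],ps,s['eef_pos'],s['width'],s['wrist_force'],s['wrist_torque'])
p=[450.4,-2.5,s['eef_pos'][2]]
# follow arc
wps=[]
N=24
for i in range(1,N+1):
    th=.045+(1.55-.045)*i/N; q=RD(th,-53,-60,0)-RD(.045,-53,-60,0)+np.array(p); wps.append((q,ps+np.degrees(th-.045),1))
print(rows(p,ps,wps))
```

```text
tilt [ 1.0e-04  3.8e-03 -1.0e+00]
3.5833 -95.29624127985143 [450.39649976  -2.89732721 207.95542441] 0.1302154426798318 [-7.03061918 17.23788713  2.78965534] [2.6781068  1.02994964 0.16473954]
24
[[np.float64(-0.62), np.float64(0.3), np.float64(-0.0), 0, 0, np.float64(-3.59)], [np.float64(-0.61), np.float64(0.29), np.float64(-0.0), 0, 0, np.float64(-3.6)], [np.float64(-0.62), np.float64(0.3), np.float64(-0.0), 0, 0, np.float64(-3.59)], [np.float64(-0.62), np.float64(0.3), np.float64(-0.0), 0, 0, np.float64(-3.59)], [np.float64(-0.62), np.float64(0.29), np.float64(-0.0), 0, 0, np.float64(-3.59)], [np.float64(-0.61), np.float64(0.3), np.float64(-0.0), 0, 0, np.float64(-3.6)], [np.float64(-0.62), np.float64(0.3), np.float64(-0.0), 0, 0, np.float64(-3.59)], [np.float64(-0.62), np.float64(0.29), np.float64(-0.0), 0, 0, np.float64(-3.59)], [np.float64(-0.62), np.float64(0.3), np.float64(-0.0), 0, 0, np.float64(-3.6)], [np.float64(-0.61), np.float64(0.3), np.float64(-0.0), 0, 0, np.float64(-3.59)], [np.float64(-0.62), np.float64(0.29), np.float64(-0.0), 0, 0, np.float64(-3.59)], [np.float64
[... 429 characters left out ...]
), np.float64(-0.0), 0, 0, np.float64(-3.59)], [np.float64(-0.61), np.float64(0.3), np.float64(-0.0), 0, 0, np.float64(-3.59)], [np.float64(-0.62), np.float64(0.3), np.float64(-0.0), 0, 0, np.float64(-3.6)], [np.float64(-0.62), np.float64(0.29), np.float64(-0.0), 0, 0, np.float64(-3.59)], [np.float64(-0.62), np.float64(0.3), np.float64(-0.0), 0, 0, np.float64(-3.59)], [np.float64(-0.61), np.float64(0.3), np.float64(-0.0), 0, 0, np.float64(-3.59)], [np.float64(-0.62), np.float64(0.29), np.float64(-0.0), 0, 0, np.float64(-3.6)], [np.float64(-0.62), np.float64(0.3), np.float64(-0.0), 0, 0, np.float64(-3.59)]]
(array([ 379.5644502 , -133.99767617,  207.95542441]), np.float64(-9.066241279851416))
```

{"op": "move_arm", "data": {
  "deltas": [
    [0,-0.3,0,0,0,0],
    [-0.6,0.3,0,0,0,-3.6],
    [-0.6,0.3,0,0,0,-3.6],
    [-0.6,0.3,0,0,0,-3.6],
    [-0.6,0.3,0,0,0,-3.6],
    [-0.6,0.3,0,0,0,-3.6],
    [-0.6,0.3,0,0,0,-3.6],
    [0,0,0,0,0,0]
  ]
}}

```text
time_s: 4.25
eef_pos: [417.4, -24.1, 208.0]
eef_rot: [0.99, 0.142, 0.002, 0.003]
wrist_force: [18.6, -20.6, -7.0]
width: 0.126
```

```bash
cat > st.py <<'E'
from h import *
s=env.sense();ps=psi_now(s);p=s['eef_pos'];r=np.radians(ps)
f=s['wrist_force'];ty=np.array([np.cos(r),np.sin(r),0]);tx=np.array([-np.sin(r),np.cos(r),0])
c=[(p-O)@EX,(p-O)@EY]
print(s['time_s'].round(2) if hasattr(s['time_s'],'round') else s['time_s'],'psi',ps,p.round(1),'cup',np.round(c,1),'w',round(s['width'],3),'F',f.round(1),'Ftool',(f@tx).round(1),(f@ty).round(1),'M',s['wrist_torque'].round(2),s['joint_pos'].round(2))
E
python3 st.py; python3 -c "
from h import *
for t in (.045,.3,.42,.5):print(t,RD(t,-53,-60,0))"
```

```text
tilt [ 0.0056 -0.005  -1.    ]
4.25 psi -73.6467539230293 [417.4 -24.1 208. ] cup [-87.2 -88. ] w 0.126 F [ 18.6 -20.6  -7. ] Ftool 12.1 25.0 M [-2.88 -2.67 -0.  ] [-0.12 -0.47  1.99 -0.    1.62  1.17]
0.045 [450.39922935  -2.36579737   0.        ]
0.3 [425.40246305 -14.49441971   0.        ]
0.42 [414.88718964 -22.31114985   0.        ]
0.5 [408.43012396 -28.19808198   0.        ]
```

```bash
sed -i 's/HR=np.array(\[-9.,/HR=np.array([0.,/;s/HL=np.array(\[-9.,/HL=np.array([0.,/' h.py
python3 - <<'E'
from h import *
from scipy.optimize import minimize_scalar
p=np.array([417.4,-24.1,0])
g=lambda t:np.linalg.norm(RD(t,-53,-60,0)-p)
r=minimize_scalar(g,bounds=(0,1),method='bounded');print(r.x,r.fun,RD(r.x,-53,-60,0), RD(1.57,-53,-60,0),W(0,-160,0))
ps=-73.65;p0=p+[0,0,208];N=18;wps=[]
for i in range(1,N+1):
    th=r.x+(1.57-r.x)*i/N; wps.append((RD(th,-53,-60,0)-RD(r.x,-53,-60,0)+p0,ps+np.degrees(th-r.x),1))
print(rows(p0,ps,wps))
h=W(0,-160,0);d=h-p;d/=np.linalg.norm(d);rr=np.radians(ps);print('inward tool',d@[-np.sin(rr),np.cos(rr),0],d@[np.cos(rr),np.sin(rr),0])
E
```

```text
0.3937981326099973 0.11957057893058362 [417.31881514 -24.01221537   0.        ] [ 387.85911453 -146.08473402    0.        ] [ 494.12385116 -107.13854358    0.        ]
18
[[np.float64(-0.65), np.float64(0.35), np.float64(-0.0), 0, 0, np.float64(-3.74)], [np.float64(-0.65), np.float64(0.35), np.float64(-0.0), 0, 0, np.float64(-3.75)], [np.float64(-0.65), np.float64(0.35), np.float64(-0.0), 0, 0, np.float64(-3.74)], [np.float64(-0.66), np.float64(0.35), np.float64(-0.0), 0, 0, np.float64(-3.75)], [np.float64(-0.65), np.float64(0.35), np.float64(-0.0), 0, 0, np.float64(-3.74)], [np.float64(-0.65), np.float64(0.35), np.float64(-0.0), 0, 0, np.float64(-3.74)], [np.float64(-0.65), np.float64(0.35), np.float64(-0.0), 0, 0, np.float64(-3.75)], [np.float64(-0.65), np.float64(0.35), np.float64(-0.0), 0, 0, np.float64(-3.74)], [np.float64(-0.65), np.float64(0.35), np.float64(-0.0), 0, 0, np.float64(-3.75)], [np.float64(-0.65), np.float64(0.35), np.float64(-0.0), 0, 0, np.float64(-3.74)], [np.float64(-0.65), np.float64(0.35), np.float64(-0.0), 0, 0, np.float64(-3.74)], [np.float64(-0.66), np.float64(0.35), np.float64(-0.0), 0, 0, np.float64(-3.75)]]
[[np.float64(-0.65), np.float64(0.35), np.float64(-0.0), 0, 0, np.float64(-3.74)], [np.float64(-0.65), np.float64(0.35), np.float64(-0.0), 0, 0, np.float64(-3.75)], [np.float64(-0.65), np.float64(0.35), np.float64(-0.0), 0, 0, np.float64(-3.74)], [np.float64(-0.65), np.float64(0.35), np.float64(-0.0), 0, 0, np.float64(-3.74)], [np.float64(-0.65), np.float64(0.35), np.float64(-0.0), 0, 0, np.float64(-3.75)], [np.float64(-0.65), np.float64(0.35), np.float64(-0.0), 0, 0, np.float64(-3.74)]]
(array([ 387.93509158, -146.13045403,  208.        ]), np.float64(-6.2599999999999945))
inward tool 0.44442462777231234 0.8958162480271508
```

Hinge at the carcass plane fits to 0.1 mm. Relax inward and continue on the corrected arc.

{"op": "move_arm", "data": {
  "deltas": [
    [0.2,0.4,0,0,0,0],
    [-0.65,0.35,0,0,0,-3.7],
    [-0.65,0.35,0,0,0,-3.7],
    [-0.65,0.35,0,0,0,-3.7],
    [-0.65,0.35,0,0,0,-3.7],
    [-0.65,0.35,0,0,0,-3.7],
    [-0.65,0.35,0,0,0,-3.7],
    [0,0,0,0,0,0]
  ]
}}

```text
time_s: 4.92
eef_pos: [392.1, -60.6, 207.9]
eef_rot: [0.944, 0.331, -0.001, -0.001]
wrist_force: [-17.4, 7.9, 6.9]
width: 0.123
```

```bash
python3 st.py; python3 -c "
from h import *
for t in (.7,.75,.8):print(t,RD(t,-53,-60,0))"
```

```text
tilt [-0.0016  0.001  -1.    ]
4.9167 psi -51.340270535690365 [392.1 -60.6 207.9] cup [-107.4 -127.6] w 0.123 F [-17.4   7.9   6.9] Ftool -8.7 -17.1 M [1.29 2.64 0.13] [-0.22 -0.52  2.02  0.    1.64  0.68]
0.7 [395.83382761 -51.0308679    0.        ]
0.75 [393.15244952 -56.01344161   0.        ]
0.8 [390.72344736 -61.12380145   0.        ]
```

{"op": "move_arm", "data": {
  "deltas": [
    [-0.1,-0.2,0,0,0,0],
    [-0.65,0.35,0,0,0,-3.7],
    [-0.65,0.35,0,0,0,-3.7],
    [-0.65,0.35,0,0,0,-3.7],
    [-0.65,0.35,0,0,0,-3.7],
    [-0.65,0.35,0,0,0,-3.7],
    [-0.65,0.35,0,0,0,-3.7],
    [0,0,0,0,0,0]
  ]
}}

```text
time_s: 5.58
eef_pos: [382.0, -103.1, 207.9]
eef_rot: [0.862, 0.506, 0.002, 0.002]
wrist_force: [15.4, 1.2, -2.7]
width: 0.128
```

```bash
python3 st.py
```

```text
tilt [ 5.e-03 -9.e-04 -1.e+00]
5.5833 psi -29.153567516571233 [ 382.  -103.1  207.9] cup [-111.6 -171.2] w 0.128 F [15.4  1.2 -2.7] Ftool 8.6 12.9 M [ 0.06 -2.35  0.14] [-0.33 -0.53  2.03  0.    1.64  0.18]
```

{"op": "move_arm", "data": {
  "deltas": [
    [0.1,0.15,0,0,0,0],
    [-0.65,0.35,0,0,0,-3.7],
    [-0.65,0.35,0,0,0,-3.7],
    [-0.65,0.35,0,0,0,-3.7],
    [-0.65,0.35,0,0,0,-3.7],
    [-0.65,0.35,0,0,0,-3.7],
    [-0.65,0.35,0,0,0,-3.7],
    [0,0,0,0,0,0],
    [0,0,0,0,0,0]
  ]
}}

```text
time_s: 6.33
eef_pos: [389.1, -145.8, 207.9]
eef_rot: [0.751, 0.661, 0.0, 0.001]
wrist_force: [1.5, 1.7, 6.1]
width: 0.129
```

```bash
python3 st.py
```

```text
tilt [ 1.7e-03 -5.0e-04 -1.0e+00]
6.3333 psi -7.311080945063505 [ 389.1 -145.8  207.9] cup [ -98.8 -212.5] w 0.129 F [1.5 1.7 6.1] Ftool 1.9 1.3 M [ 0.24 -0.25  0.11] [-0.42 -0.47  1.99  0.    1.62 -0.29]
```

{"op": "move_arm", "data": {
  "deltas": [
    [0,0,0,0,0,0],
    [0,0,0,0,0,0],
    [0,0,0,0,0,0],
    [0,0,-2,0,0,0],
    [0,0,-2.5,0,0,0],
    [0,0,-2.5,0,0,0],
    [0,0,-2.5,0,0,0],
    [0,0,0,0,0,0]
  ],
  "gripper": -0.1
}}

```text
time_s: 7.0
eef_pos: [389.2, -145.8, 306.5]
eef_rot: [0.75, 0.661, 0.001, 0.003]
wrist_force: [0.3, -0.5, 0.1]
width: 0.446
```

{"op": "move_arm", "data": {
  "deltas": [
    [-4,0,0,0,0,0],
    [-4,0,0,0,0,0],
    [-4,0,0,0,0,0],
    [-4,0,0,0,0,0],
    [-4,0,0,0,0,0],
    [-4,0,0,0,0,0],
    [-4,0,0,0,0,0],
    [-4,0,0,0,0,0],
    [-4,0,0,0,0,0],
    [0,0,0,0,0,0]
  ]
}}

```text
time_s: 7.83
eef_pos: [342.1, -507.6, 299.0]
eef_rot: [0.751, 0.66, -0.0, -0.002]
wrist_force: [1.1, 0.2, -1.5]
width: 0.449
```

```bash
python3 st.py
python3 - <<'E'
from h import *
s=snap('top','top3.png');u0,v0,u1,v1=270,120,400,250;F=6
im=cv2.resize(s['frame'][v0:v1,u0:u1,::-1],None,fx=F,fy=F,interpolation=cv2.INTER_CUBIC)
cv2.imwrite('pics/o3r.png',im[:600])
def dot(p,c=(0,0,255)):
    q=(proj(s,p)-[u0-.5,v0-.5])*F;cv2.circle(im,tuple(int(x) for x in q),3,c,-1)
for y in(12,24): 
  for x in(-26,-52): dot(W(x,y,222))
dot(W(-39,18,208),(0,255,0));dot(RD(1.57,-18,0,250),(255,0,0));dot(RD(1.57,-18,-160,250),(255,0,0));dot(RD(1.57,-53,-60,238),(255,0,0));dot(LD(0,-53,82,238),(255,0,0))
cv2.imwrite('pics/o3.png',im[:600])
E
```

```text
tilt [-0.0025  0.0019 -1.    ]
7.8333 psi -7.400136924704767 [ 342.1 -507.6  299. ] cup [ -96.7 -577.4] w 0.449 F [ 1.1  0.2 -1.5] Ftool 0.3 1.0 M [ 0.02 -0.   -0.04] [-1.02 -0.03  1.48 -0.    1.69 -0.89]
```

View pics/o3r.png

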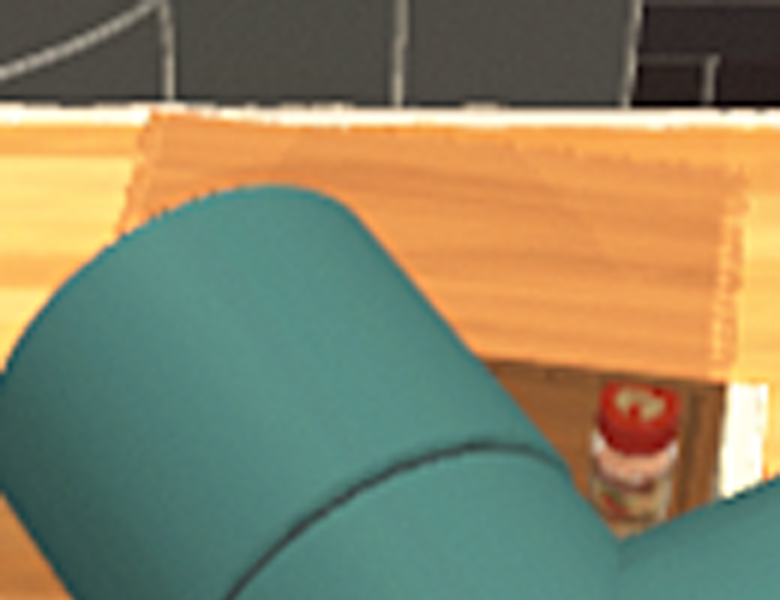

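View pics/o3.png

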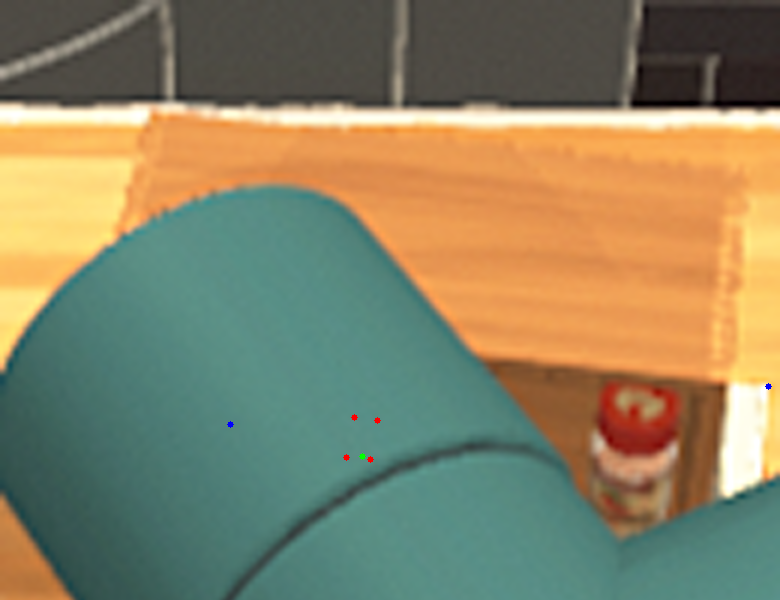

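The elbow still covers the bolt; the right door stands square at (745,440) in the crop, spice jar upright. Move out further.

{"op": "move_arm", "data": {
  "deltas": [
    [-3.7,1,0,0,0,0],
    [-3.7,1,0,0,0,0],
    [-3.7,1,0,0,0,0],
    [-3.7,1,0,0,0,0],
    [-3.7,1,0,0,0,0],
    [-3.7,1,0,0,0,0],
    [-3.7,1,0,0,0,0],
    [-3.7,1,0,0,0,0],
    [0,0,0,0,0,0]
  ]
}}

```text
time_s: 8.63
eef_pos: [386.1, -806.8, 295.0]
eef_rot: [0.751, 0.661, 0.001, -0.003]
wrist_force: [-0.8, 0.6, -2.5]
width: 0.455
```

```bash
python3 st.py
python3 - <<'E'
from h import *
s=snap('top','top4.png');u0,v0,u1,v1=270,130,400,250;F=6
im=cv2.resize(s['frame'][v0:v1,u0:u1,::-1],None,fx=F,fy=F,interpolation=cv2.INTER_CUBIC)
cv2.imwrite('pics/o4r.png',im[:600])
def dot(p,c=(0,0,255)):
    q=(proj(s,p)-[u0-.5,v0-.5])*F;cv2.circle(im,tuple(int(x) for x in q),2,c,-1)
for y in(12,24): 
  for x in(-26,-52): dot(W(x,y,222))
dot(W(-39,18,208),(0,255,0));dot(RD(1.57,-18,0,250),(255,0,0));dot(RD(1.57,-18,-160,250),(255,0,0));dot(RD(1.57,-53,-60,238),(255,0,0));dot(LD(0,-53,82,238),(255,0,0))
cv2.imwrite('pics/o4.png',im[:600])
E
```

```text
tilt [-0.0027  0.0052 -1.    ]
8.6333 psi -7.2757678513640505 [ 386.1 -806.8  295. ] cup [ -12.7 -867.9] w 0.455 F [-0.8  0.6 -2.5] Ftool 0.5 -0.8 M [-0.04 -0.01  0.04] [-1.15  0.64  0.67 -0.    1.83 -1.03]
```

View pics/o4r.png

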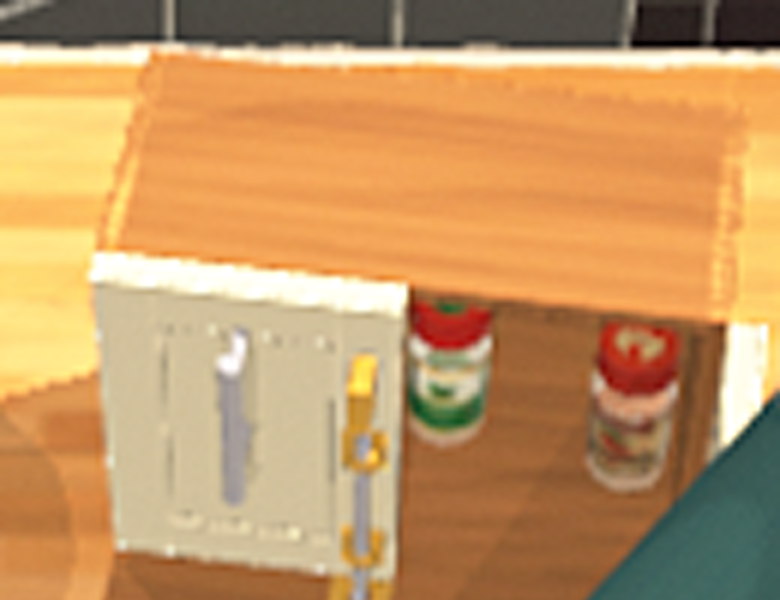

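View pics/o4.png

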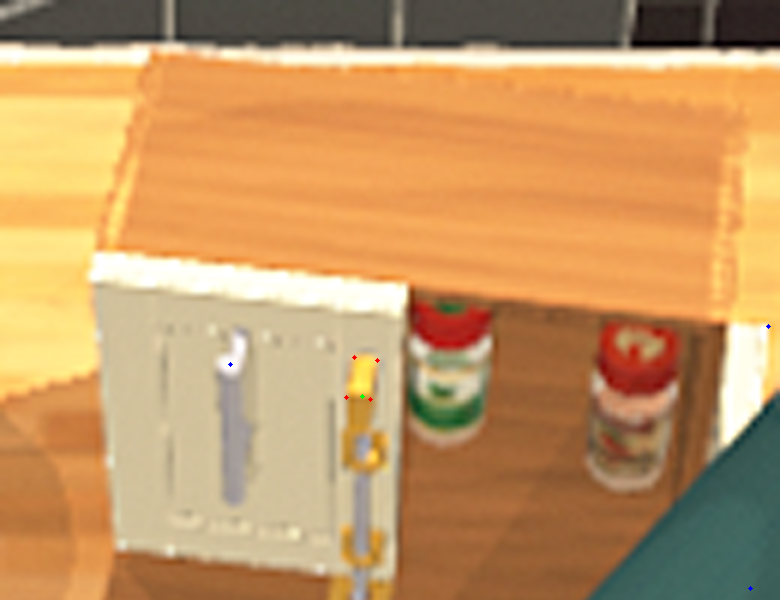

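The bolt tab is visible at crop (362,365), right on the predicted corners; left door shut, jars upright. Plan the approach over the bolt.

```bash
python3 - <<'E' | sed 's/np.float64(\([-0-9.]*\))/\1/g'
from h import *
s=env.sense();ps=psi_now(s);p=s['eef_pos'].copy();t=W(-39,18,0);t[2]=p[2];print(t)
rows(p,ps,[(t,82.25,22)])
E
```

```text
tilt [-0.0023  0.0049 -1.    ]
[479.48354675  74.49477243 296.35400622]
22
[[4.02, -0.08, -0.0, 0, 0, -4.07], [4.01, 0.2, -0.0, 0, 0, -4.07], [3.99, 0.49, -0.0, 0, 0, -4.06], [3.94, 0.76, -0.0, 0, 0, -4.07], [3.88, 1.05, -0.0, 0, 0, -4.07], [3.8, 1.32, -0.0, 0, 0, -4.07], [3.69, 1.58, -0.0, 0, 0, -4.07], [3.57, 1.84, -0.0, 0, 0, -4.06], [3.43, 2.1, -0.0, 0, 0, -4.07], [3.28, 2.32, -0.0, 0, 0, -4.07], [3.1, 2.56, -0.0, 0, 0, -4.07], [2.91, 2.77, -0.0, 0, 0, -4.07]]
[[2.71, 2.97, -0.0, 0, 0, -4.06], [2.49, 3.15, -0.0, 0, 0, -4.07], [2.26, 3.32, -0.0, 0, 0, -4.07], [2.02, 3.48, -0.0, 0, 0, -4.07], [1.77, 3.6, -0.0, 0, 0, -4.07], [1.5, 3.73, -0.0, 0, 0, -4.06], [1.24, 3.82, -0.0, 0, 0, -4.07], [0.97, 3.9, -0.0, 0, 0, -4.07], [0.68, 3.96, -0.0, 0, 0, -4.07], [0.4, 4.0, -0.0, 0, 0, -4.07]]
```

{"op": "move_arm", "data": {
  "deltas": [
    [4,-0.1,-0.1,0,0,-4.1],
    [4,0.2,-0.1,0,0,-4.1],
    [4,0.5,-0.1,0,0,-4.1],
    [3.9,0.8,-0.1,0,0,-4.1],
    [3.9,1.0,0,0,0,-4.1],
    [3.8,1.3,0,0,0,-4.1],
    [3.7,1.6,0,0,0,-4.1],
    [3.6,1.8,0,0,0,-4.1],
    [3.4,2.1,0,0,0,-4.1],
    [3.3,2.3,0,0,0,-4.1],
    [3.1,2.6,0,0,0,-4.1],
    [2.9,2.8,0,0,0,-4.1]
  ]
}}

```text
time_s: 9.68
eef_pos: [433.7, -320.2, 306.3]
eef_rot: [0.405, 0.914, -0.0, 0.001]
wrist_force: [0.9, 0.1, -0.2]
width: 0.452
```

{"op": "move_arm", "data": {
  "deltas": [
    [2.7,3,0,0,0,-4.1],
    [2.5,3.1,0,0,0,-4.1],
    [2.3,3.3,0,0,0,-4],
    [2,3.5,0,0,0,-4],
    [1.8,3.6,0,0,0,-4],
    [1.5,3.7,0,0,0,-4],
    [1.2,3.8,0,0,0,-4],
    [1.0,3.9,0,0,0,-4],
    [0.7,4,0,0,0,-4],
    [0.4,4,0,0,0,-4],
    [0,0,0,0,0,0],
    [0,0,0,0,0,0]
  ]
}}

```text
time_s: 10.68
eef_pos: [473.2, 78.5, 305.9]
eef_rot: [0.066, 0.998, 0.0, 0.0]
wrist_force: [0.7, 0.3, 0.0]
width: 0.449
```

```bash
python3 st.py; python3 - <<'E' | sed 's/np.float64(\([-0-9.]*\))/\1/g'
from h import *
s=env.sense();ps=psi_now(s);p=s['eef_pos'].copy();t=W(-39,18,0);t[2]=189
rows(p,ps,[(t,82.25,1)])
E
```

```text
tilt [ 8.e-04  2.e-04 -1.e+00]
10.6833 psi 82.39493258178547 [473.2  78.5 305.9] cup [-45.8  21.1] w 0.449 F [0.7 0.3 0. ] Ftool -0.6 0.4 M [-0.03  0.02 -0.01] [ 0.11 -0.32  1.73  0.    1.74 -1.33]
tilt [ 8.e-04  2.e-04 -1.e+00]
1
[[-0.68, -0.32, 11.69, 0, 0, 0.14]]
```

{"op": "move_arm", "data": {
  "deltas": [
    [-0.7,-0.3,1,0,0,0],
    [0,0,2,0,0,0],
    [0,0,2,0,0,0],
    [0,0,2,0,0,0],
    [0,0,2,0,0,0],
    [0,0,1.5,0,0,0],
    [0,0,1,0,0,0],
    [0,0,0,0,0,0]
  ]
}}

```text
time_s: 11.35
eef_pos: [480.3, 71.0, 188.4]
eef_rot: [0.07, 0.998, -0.0, -0.001]
wrist_force: [0.6, -0.4, -0.2]
width: 0.447
```

```bash
python3 st.py
```

```text
tilt [-2.6e-03 -3.0e-04 -1.0e+00]
11.35 psi 82.02478912297259 [480.3  71.  188.4] cup [-37.7  14.7] w 0.447 F [ 0.6 -0.4 -0.2] Ftool -0.6 -0.3 M [ 0.01 -0.04 -0.01] [ 0.09 -0.29  1.89 -0.    1.54 -1.34]
```

{"op": "move_arm", "data": {
  "deltas": [
    [0,0,0,0,0,0],
    [0,0,0,0,0,0],
    [0,0,0,0,0,0]
  ]
}}

```text
time_s: 11.6
eef_pos: [481.6, 72.0, 192.1]
eef_rot: [0.069, 0.998, 0.0, 0.001]
wrist_force: [-0.0, 0.1, 0.3]
width: 0.45
```

```bash
python3 st.py
```

```text
tilt [ 1.6e-03  1.0e-04 -1.0e+00]
11.6 psi 82.12211730430302 [481.6  72.  192.1] cup [-36.6  15.8] w 0.45 F [-0.   0.1  0.3] Ftool 0.0 0.1 M [0.05 0.02 0.02] [ 0.1  -0.29  1.89 -0.    1.55 -1.34]
```

{"op": "move_arm", "data": {
  "deltas": [
    [0.2,0.2,0.2,0,0,0],
    [0,0,0,0,0,0]
  ]
}}

```text
time_s: 11.77
eef_pos: [479.4, 74.8, 189.1]
eef_rot: [0.068, 0.998, 0.0, 0.0]
wrist_force: [-0.9, -0.0, 0.3]
width: 0.45
```

{"op": "move_arm", "data": {
  "deltas": [
    [0,0,0,0,0,0],
    [0,0,0,0,0,0],
    [0,0,0,0,0,0],
    [0,0,0,0,0,0],
    [0,0,0,0,0,0]
  ],
  "gripper": -1,
  "grip_force": 35
}}

```text
time_s: 12.18
eef_pos: [479.6, 75.0, 189.1]
eef_rot: [0.068, 0.998, 0.001, 0.0]
wrist_force: [0.1, 5.3, 0.3]
width: 0.135
```

```bash
python3 st.py
```

```text
tilt [ 3.0e-04  1.1e-03 -1.0e+00]
12.1833 psi 82.17270448237939 [479.6  75.  189.1] cup [-39.   18.5] w 0.135 F [0.1 5.3 0.3] Ftool 0.7 5.2 M [ 0.69 -0.04  0.05] [ 0.1  -0.29  1.89  0.    1.54 -1.33]
```

Gripped the tab (11.5 mm wide). Lift about 26 mm and watch the force.

{"op": "move_arm", "data": {
  "deltas": [
    [0,0,-0.4,0,0,0],
    [0,0,-0.4,0,0,0],
    [0,0,-0.4,0,0,0],
    [0,0,-0.4,0,0,0],
    [0,0,-0.4,0,0,0],
    [0,0,0,0,0,0]
  ]
}}

```text
time_s: 12.68
eef_pos: [479.6, 75.1, 209.5]
eef_rot: [0.068, 0.998, 0.001, 0.0]
wrist_force: [-0.9, 6.2, 1.0]
width: 0.133
```

{"op": "move_arm", "data": {
  "deltas": [
    [0,0,-0.2,0,0,0],
    [0,0,-0.2,0,0,0],
    [0,0,-0.2,0,0,0],
    [0,0,0,0,0,0],
    [0,0,0,0,0,0]
  ]
}}

```text
time_s: 13.1
eef_pos: [479.0, 75.1, 212.8]
eef_rot: [0.068, 0.998, 0.001, -0.001]
wrist_force: [3.8, 7.7, -17.6]
width: 0.136
```

```bash
python3 st.py
```

```text
tilt [-0.0027  0.0012 -1.    ]
13.1 psi 82.17769528531207 [479.   75.1 212.8] cup [-39.5  18.6] w 0.136 F [  3.8   7.7 -17.6] Ftool -2.7 8.1 M [ 1.05 -0.82 -0.12] [ 0.1  -0.3   1.86  0.    1.59 -1.33]
```

{"op": "move_arm", "data": {
  "deltas": [
    [0,0,0.2,0,0,0],
    [0,0,0,0,0,0],
    [0,0,0,0,0,0],
    [0,0,0,0,0,0]
  ],
  "gripper": -0.1
}}

```text
time_s: 13.43
eef_pos: [479.6, 74.4, 213.3]
eef_rot: [0.069, 0.998, -0.0, 0.0]
wrist_force: [-0.4, 0.4, 0.1]
width: 0.451
```

{"op": "move_arm", "data": {
  "deltas": [
    [0,0,-2,0,0,0],
    [0,0,-2.5,0,0,0],
    [0,0,-2.5,0,0,0],
    [0.2,1,-1,0,0,0],
    [0.4,1.8,0,0,0,0],
    [0.4,1.8,0,0,0,0],
    [0.4,1.8,0,0,0,0],
    [0,0,0,0,0,0],
    [0,0,0,0,0,0],
    [0,0,0,0,0,0]
  ]
}}

```text
time_s: 14.27
eef_pos: [474.3, 139.8, 292.7]
eef_rot: [0.068, 0.998, -0.0, -0.0]
wrist_force: [-0.3, -0.5, 0.2]
width: 0.453
```

```bash
python3 st.py
```

```text
tilt [-1.e-04 -2.e-04 -1.e+00]
14.2667 psi 82.16888240929785 [474.3 139.8 292.7] cup [-52.9  82. ] w 0.453 F [-0.3 -0.5  0.2] Ftool 0.2 -0.5 M [ 0.01  0.02 -0.04] [ 0.24 -0.29  1.72 -0.    1.71 -1.2 ]
```

{"op": "move_arm", "data": {
  "deltas": [
    [0,0,2,0,0,0],
    [0,0,2,0,0,0],
    [0,0,2,0,0,0],
    [0,0,1.5,0,0,0],
    [0,0,1,0,0,0],
    [0,0,0,0,0,0],
    [0,0,0,0,0,0],
    [0,0,0,0,0,0]
  ]
}}

```text
time_s: 14.93
eef_pos: [474.7, 139.8, 209.1]
eef_rot: [0.069, 0.998, 0.0, 0.001]
wrist_force: [-0.3, 0.1, 0.3]
width: 0.448
```

{"op": "move_arm", "data": {
  "deltas": [
    [0,0,0,0,0,0],
    [0,0,0,0,0,0],
    [0,0,0,0,0,0],
    [0,0,0,0,0,0],
    [0,0,0,0,0,0]
  ],
  "gripper": -1,
  "grip_force": 30
}}

```text
time_s: 15.35
eef_pos: [474.8, 140.4, 208.8]
eef_rot: [0.068, 0.998, 0.001, 0.001]
wrist_force: [2.2, 5.7, 2.6]
width: 0.129
```

```bash
python3 st.py; python3 - <<'E' | sed 's/np.float64(\([-0-9.]*\))/\1/g'
from h import *
s=env.sense();ps=psi_now(s);p=s['eef_pos'];N=24
rows(p,ps,[(LD(1.57*i/N,-53,82,0)-LD(0,-53,82,0)+p,ps-90*i/N,1) for i in range(1,N+1)])
print(LD(1.57,-53,82,0))
E
```

```text
tilt [ 0.0019  0.0015 -1.    ]
15.35 psi 82.16573063218941 [474.8 140.4 208.8] cup [-52.5  82.7] w 0.129 F [2.2 5.7 2.6] Ftool -1.4 6.0 M [ 0.83 -0.38 -0.04] [ 0.24 -0.28  1.85  0.    1.57 -1.2 ]
tilt [ 0.0019  0.0015 -1.    ]
24
[[0.5, 0.36, -0.0, 0, 0, 3.75], [0.5, 0.36, -0.0, 0, 0, 3.75], [0.5, 0.37, -0.0, 0, 0, 3.75], [0.5, 0.36, -0.0, 0, 0, 3.75], [0.5, 0.36, -0.0, 0, 0, 3.75], [0.5, 0.37, -0.0, 0, 0, 3.75], [0.49, 0.36, -0.0, 0, 0, 3.75], [0.5, 0.36, -0.0, 0, 0, 3.75], [0.5, 0.36, -0.0, 0, 0, 3.75], [0.5, 0.36, -0.0, 0, 0, 3.75], [0.5, 0.37, -0.0, 0, 0, 3.75], [0.5, 0.36, -0.0, 0, 0, 3.75]]
[[0.5, 0.36, -0.0, 0, 0, 3.75], [0.5, 0.36, -0.0, 0, 0, 3.75], [0.5, 0.36, -0.0, 0, 0, 3.75], [0.5, 0.37, -0.0, 0, 0, 3.75], [0.5, 0.36, -0.0, 0, 0, 3.75], [0.5, 0.36, -0.0, 0, 0, 3.75], [0.5, 0.36, -0.0, 0, 0, 3.75], [0.49, 0.37, -0.0, 0, 0, 3.75], [0.5, 0.36, -0.0, 0, 0, 3.75], [0.5, 0.36, -0.0, 0, 0, 3.75], [0.5, 0.36, -0.0, 0, 0, 3.75], [0.5, 0.36, -0.0, 0, 0, 3.75]]
[467.08553452 272.91693401   0.        ]
```

{"op": "move_arm", "data": {
  "deltas": [
    [0.5,0.36,0,0,0,3.75],
    [0.5,0.36,0,0,0,3.75],
    [0,0,0,0,0,0]
  ]
}}

```text
time_s: 15.6
eef_pos: [466.0, 149.6, 208.9]
eef_rot: [0.135, 0.991, 0.001, 0.001]
wrist_force: [4.4, 5.4, 1.1]
width: 0.126
```

```bash
python3 st.py
```

```text
tilt [ 0.0025  0.0016 -1.    ]
15.6 psi 74.42773098629745 [466.  149.6 208.9] cup [-62.5  90.6] w 0.126 F [4.4 5.4 1.1] Ftool -2.7 6.4 M [ 0.72 -0.76 -0.05] [ 0.26 -0.29  1.86  0.    1.57 -1.04]
```

The door moves freely; continue.

{"op": "move_arm", "data": {
  "deltas": [
    [0.5,0.36,0,0,0,3.75],
    [0.5,0.36,0,0,0,3.75],
    [0.5,0.36,0,0,0,3.75],
    [0.5,0.36,0,0,0,3.75],
    [0.5,0.36,0,0,0,3.75],
    [0.5,0.36,0,0,0,3.75],
    [0.5,0.36,0,0,0,3.75],
    [0.5,0.36,0,0,0,3.75],
    [0,0,0,0,0,0]
  ]
}}

```text
time_s: 16.35
eef_pos: [445.3, 193.4, 208.9]
eef_rot: [0.387, 0.922, 0.001, 0.001]
wrist_force: [9.0, 2.3, 2.1]
width: 0.127
```

```bash
python3 st.py
```

```text
tilt [ 0.0031  0.0011 -1.    ]
16.35 psi 44.42139209719324 [445.3 193.4 208.9] cup [-88.9 131.3] w 0.127 F [9.  2.3 2.1] Ftool -4.7 8.0 M [ 0.26 -1.24 -0.03] [ 0.36 -0.3   1.87 -0.    1.57 -0.42]
```

{"op": "move_arm", "data": {
  "deltas": [
    [0.5,0.36,0,0,0,3.75],
    [0.5,0.36,0,0,0,3.75],
    [0.5,0.36,0,0,0,3.75],
    [0.5,0.36,0,0,0,3.75],
    [0.5,0.36,0,0,0,3.75],
    [0.5,0.36,0,0,0,3.75],
    [0.5,0.36,0,0,0,3.75],
    [0,0,0,0,0,0]
  ]
}}

```text
time_s: 17.02
eef_pos: [447.2, 235.9, 208.9]
eef_rot: [0.587, 0.81, 0.001, 0.001]
wrist_force: [6.0, -0.6, 3.4]
width: 0.129
```

{"op": "move_arm", "data": {
  "deltas": [
    [0.5,0.36,0,0,0,3.75],
    [0.5,0.36,0,0,0,3.75],
    [0.5,0.36,0,0,0,3.75],
    [0.5,0.36,0,0,0,3.75],
    [0.5,0.36,0,0,0,3.75],
    [0.5,0.36,0,0,0,3.75],
    [0.5,0.36,0,0,0,3.75],
    [0,0,0,0,0,0],
    [0,0,0,0,0,0]
  ]
}}

```text
time_s: 17.77
eef_pos: [467.3, 273.0, 208.9]
eef_rot: [0.754, 0.657, 0.001, 0.0]
wrist_force: [2.6, -0.8, 4.9]
width: 0.128
```

```bash
python3 st.py
```

```text
tilt [ 1.7e-03  5.0e-04 -1.0e+00]
17.7667 psi -7.82921376958799 [467.3 273.  208.9] cup [-77.8 213.1] w 0.128 F [ 2.6 -0.8  4.9] Ftool -0.4 2.7 M [-0.12 -0.32  0.  ] [ 0.48 -0.17  1.76 -0.    1.55  0.62]
```

{"op": "move_arm", "data": {
  "deltas": [
    [0,0,0,0,0,0],
    [0,0,0,0,0,0],
    [0,0,0,0,0,0],
    [0,0,-2,0,0,0],
    [0,0,-2.5,0,0,0],
    [0,0,-2.5,0,0,0],
    [0,0,-2.5,0,0,0],
    [0,0,0,0,0,0]
  ],
  "gripper": -0.1
}}

```text
time_s: 18.43
eef_pos: [467.3, 273.1, 308.1]
eef_rot: [0.754, 0.657, 0.003, 0.001]
wrist_force: [1.0, -0.6, 1.2]
width: 0.451
```

{"op": "move_arm", "data": {
  "deltas": [
    [-4,0,0,0,0,0],
    [-4,0,0,0,0,0],
    [-4,0,0,0,0,0],
    [-4,0,0,0,0,0],
    [-4,0,0,0,0,0],
    [-4,0,0,0,0,0],
    [-4,0,0,0,0,0],
    [-4,0,0,0,0,0],
    [-4,0,0,0,0,0],
    [-4,0.4,0,0,0,0],
    [-4,0.4,0,0,0,0],
    [-4,0.4,0,0,0,0]
  ]
}}

```text
time_s: 19.43
eef_pos: [412.2, -206.3, 302.8]
eef_rot: [0.754, 0.657, 0.0, 0.0]
wrist_force: [1.6, 0.3, -0.3]
width: 0.45
```

{"op": "move_arm", "data": {
  "deltas": [
    [-4,0.5,0,0,0,0],
    [-4,0.5,0,0,0,0],
    [-4,0.5,0,0,0,0],
    [-4,0.5,0,0,0,0],
    [-4,0.5,0,0,0,0],
    [-4,0.5,0,0,0,0],
    [-4,0.5,0,0,0,0],
    [-4,0.5,0,0,0,0],
    [-4,0.5,0,0,0,0],
    [-4,0.5,0,0,0,0],
    [-4,0.5,0,0,0,0],
    [-4,0.5,0,0,0,0]
  ]
}}

```text
time_s: 20.43
eef_pos: [406.4, -689.9, 302.1]
eef_rot: [0.754, 0.657, 0.0, -0.0]
wrist_force: [1.0, 0.5, 0.4]
width: 0.455
```

```bash
python3 st.py
```

```text
tilt [-3.e-04  7.e-04 -1.e+00]
20.4333 psi -7.8452113180973 [ 406.4 -689.9  302.1] cup [  -8.3 -749.3] w 0.455 F [1.  0.5 0.4] Ftool 0.7 0.9 M [-0.01 -0.01  0.  ] [-1.07  0.39  1.    0.    1.75 -0.93]
```

{"op": "move_arm", "data": {
  "deltas": [
    [-4,0.5,0,0,0,0],
    [-4,0.5,0,0,0,0],
    [-3,0.3,0,0,0,0],
    [0,0,0,0,0,0],
    [0,0,0,0,0,0],
    [0,0,0,0,0,0]
  ]
}}

```text
time_s: 20.93
eef_pos: [404.9, -798.6, 302.1]
eef_rot: [0.754, 0.657, 0.0, -0.0]
wrist_force: [0.6, 0.7, 0.0]
width: 0.447
```

Run:
```python
from h import *
s=snap('top','top5.png');u0,v0,u1,v1=250,130,410,290;F=5
im=cv2.resize(s['frame'][v0:v0+120,u0:u1,::-1],None,fx=F,fy=F,interpolation=cv2.INTER_CUBIC)
cv2.imwrite('pics/o5r.png',im)
def dot(p,c):
    q=(proj(s,p)-[u0-.5,v0-.5])*F;cv2.circle(im,tuple(int(x) for x in q),2,c,-1)
for th in(1.47,1.57,1.67):
  c=(0,0,255) if th==1.57 else (255,0,0)
  dot(LD(th,-18,0,250),c);dot(LD(th,0,0,250),c);dot(RD(th,-18,-10,250),c);dot(RD(th,0,-4,250),c)
for y in(12,24):
  for x in(-26,-52): dot(LD(1.57,x,y,247),(0,255,0)); dot(LD(1.57,x,y,222),(255,0,255))
cv2.imwrite('pics/o5.png',im)
```

```text
(no output)
```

View pics/o5r.png

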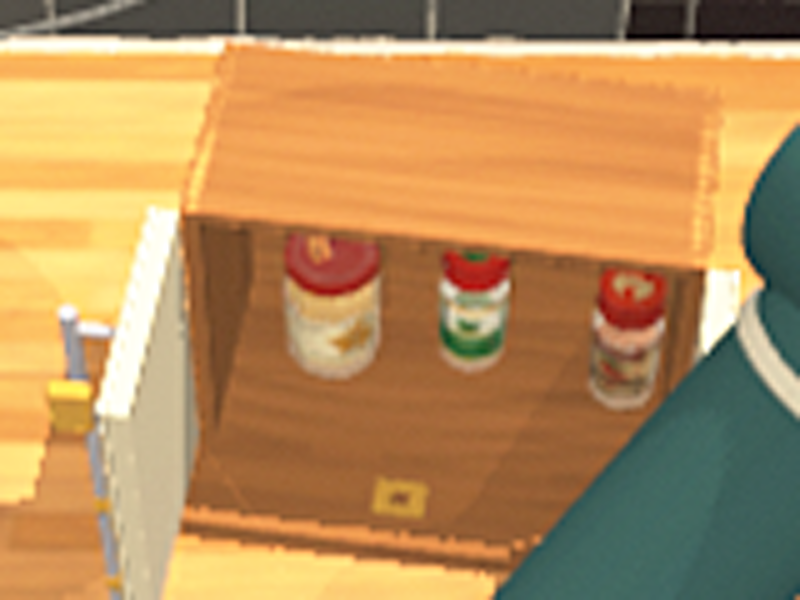

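View pics/o5.png

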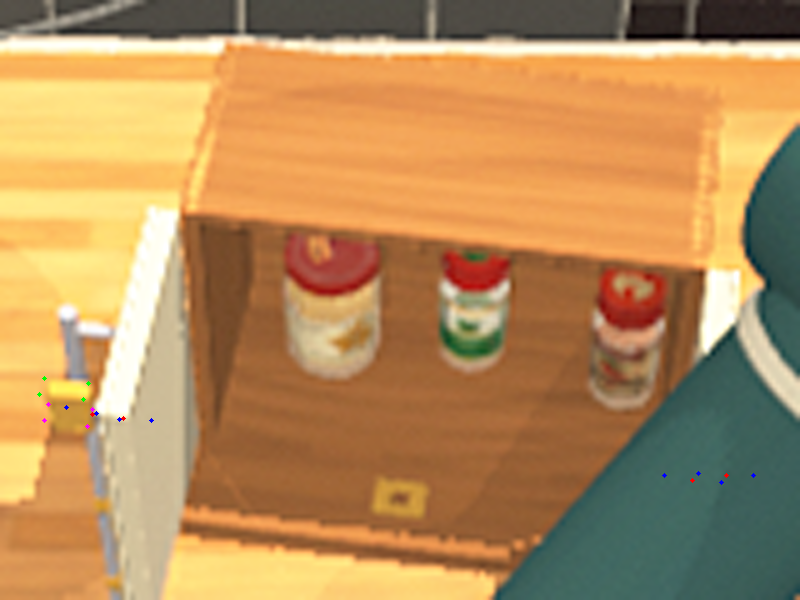

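View pics/top5.png

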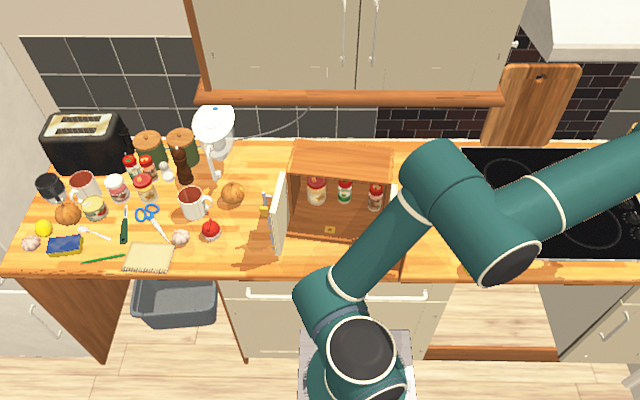

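Both doors appear open, the bolt tab is raised, jars upright. Quick check of the right door's angle from its visible top edge.

Run:
```python
from h import *
d=np.load('pics/top5.png.npz');s={k:d[k] for k in d};u0,v0,F=360,170,16
im=cv2.resize(s['frame'][v0:v0+40,u0:u0+48,::-1],None,fx=F,fy=F,interpolation=cv2.INTER_CUBIC)
for th,c in((1.47,(255,0,0)),(1.57,(0,0,255)),(1.67,(0,255,0))):
  for x in(-18,0):
    a,b=[tuple(int(k) for k in (proj(s,RD(th,x,y,250))-[u0-.5,v0-.5])*F) for y in(-160,-100)];cv2.line(im,a,b,c,1)
cv2.imwrite('pics/o6.png',im[:600])
```

```text
(no output)
```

View pics/o6.png

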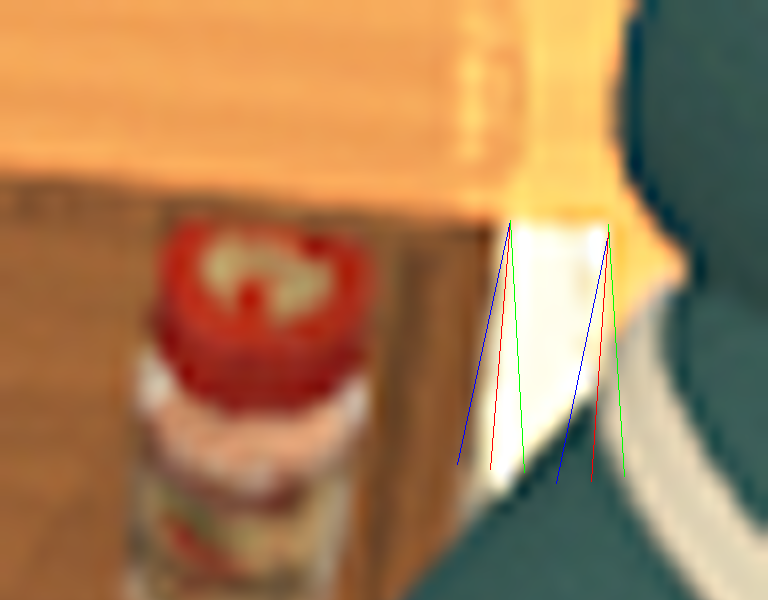

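The right door's edge lies along the 1.57 line (red), give or take a few hundredths. Hand in.

```bash
python3 -c "
from h import *
env.job_done();print(env.sense()['time_s'])"
```

```text
the job is handed in; nothing more can be done
the job is handed in; nothing more can be done
```

The cupboard is open: right door about square, bolt fully up, left door about square, done in the order asked. I handed the job in at about 21 s with the arm clear of everything.

- **Right door:** I swung it by its handle. The handle position at release gave about 1.57 rad. In the last picture only part of its top edge showed, since the arm hid the rest, and that part lay along the 1.57 rad line.
- **Bolt:** I lifted it 23.7 mm, where the force rose to about 18 N as it met its stop. That fits a bolt that started about 2 mm up. The last picture shows the tab raised and the threshold hole clear.
- **Left door:** I first tried it with a small pull, and it moved freely at a few newtons. At release the handle position gave about 1.57 rad. In the last picture it looks a touch under, about 1.55 rad.
- **Other things:** All three jars in the cupboard stand upright. What I could see on the worktop looked unmoved. The lemon and tin, to the right of the cupboard, were behind the arm in the last view.
- **Forces:** The highest wrist force I read was about 29 N, while I corrected my first guess at the hinge position.
- **Camera:** A wall cabinet blocked the scene camera, so every visual check comes from the top camera alone.

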